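# Level the infeed shelf of a leather splitter

## Task

The hinged infeed shelf of the leather splitter hangs low at its outer end: stand the red spirit level on the shelf, lengthwise from hinge to foot and wholly on the board, and then, with the level standing there, turn the black knob of the screw foot until the bubble rests between the two black lines. Then push down on top of the level with about 10 N so that it is pressed flat on the shelf, and finish while still pressing, with the bubble between the lines, so that I can tighten the lock nut: do not let go. Leave the other things on the bench where they are.

Things in the scene. Friction and masses are not known exactly. Their poses are not given: they have to be found in the camera images.
- level: red spirit level, a block 120 mm long (its x), 24 mm wide (its y), 36 mm high (z up), about 0.36 kg. It starts lying upright on the bench. Origin at the centre of its underside. Grasp it across its 24 mm width, anywhere along it. The vial lies in the middle 56 mm of its top; the top is flat from end to end for pressing (the vial's top is flush). The bench itself is level
- level_mid (a point): centre of the level, 18 mm above its underside, same axes as the level
- bubble (a joint): reading of the vial: offset of the white bubble along the level's own +x from the middle of the lime-green vial, in units of 150 mm (0.1 is 15 mm); 0 is centred, beyond 0.02 (3 mm) either way it crosses a black line. The bubble runs towards the higher end, 1.5 mm for each milliradian of slope along the level, and settles in about 1 s
- bubble_mid (a point): centre of the white bubble. It is 14 mm long; the inner edges of the two black lines round the vial are 20 mm apart
- splitter: fixed dark green hand-crank leather splitter; origin on the bench under the middle of the shelf's hinge. Its rollers and side frames stand at +y of this point, from 25 mm to 205 mm, up to 200 mm high, across x = -120 to +120 mm, with the crank out to x = +220 mm; the shelf and the screw foot lie at -y
- shelf: the infeed shelf, hinged at the splitter: a plywood board, top 70 mm above the bench. Origin on the hinge axis, 15 mm below the board's top; x along the hinge, y from the foot towards the splitter, z up
- shelf_top (a point): centre of the top face of the shelf board, same axes as the shelf. The board measures 220 mm along x and 170 mm along y (the slope); its outer edge is at y = -85 mm and the axis of the screw foot at y = -120 mm, 190 mm from the hinge
- knob (a point): middle of the grip of the black round knurled knob on top of the screw foot, on its vertical axis, 102 mm above the bench; the knob is 40 mm across and 32 mm high (86 to 118 mm above the bench) and keeps its height as it turns. Its axes turn with it. 35 mm free beside it; the steel ear and brass lock nut below it reach 66 mm above the bench
- foot: the screw foot with its knob; origin on the bench on its axis. It turns against about 0.06 N m and stays where it is left. Clockwise seen from above raises the outer end of the shelf, 4 mm a full turn, which shifts the bubble about 5 mm per radian towards the end at the foot. At the start the outer end is always low and needs 1.3 to 2.9 rad clockwise
- bottle: bystander: amber dye bottle with a white cap, 62 mm across, 135 mm tall; origin at its underside
- wax: bystander: cream puck of wax, 44 mm across, 20 mm high; origin at its underside
- knife: bystander: yellow and black snap-off knife lying flat, 105 mm handle; origin at its underside
- marker: bystander: blue marker lying flat, about 120 mm long; origin at its underside
- pliers: bystander: pliers with orange handles lying flat, about 150 mm long; origin at its underside
- spool: bystander: standing spool of waxed thread, 52 mm across, 55 mm tall; origin at its underside
There are look-alikes about, which are no part of the job. There is more than one size of the level; the one meant has the size given above.

How it is judged (in metres and radians):
On the way, in this order (a step that is already met when the one before it is completed fails the run):
1. the level stands on the shelf, lengthwise, and its bubble shows the slope (outside the lines) (z of level_mid in the frame of shelf_top between 0.014 and 0.022 m and x of level_mid in the frame of shelf_top between -0.098 and 0.098 m and y of level_mid in the frame of shelf_top between -0.03 and 0.03 m and angle between level_mid's own z axis and vertical below 0.06 rad and angle between the x axis of level_mid and the y axis of shelf_top, either way round below 0.26 rad and (value of joint bubble above 0.027 rad or value of joint bubble below -0.027 rad)), for 0.2 s.
2. the foot is turned until the shelf is level and the bubble of the level standing on it is between the lines (z of level_mid in the frame of shelf_top between 0.014 and 0.022 m and x of level_mid in the frame of shelf_top between -0.098 and 0.098 m and y of level_mid in the frame of shelf_top between -0.03 and 0.03 m and angle between level_mid's own z axis and vertical below 0.06 rad and angle between the x axis of level_mid and the y axis of shelf_top, either way round below 0.26 rad and value of joint bubble between -0.02 and 0.02 rad and angle between shelf's own z axis and vertical below 0.0025 rad), for 0.3 s.
At the end, for the whole second after the job is handed in: the level stands at rest wholly on the board, within 15 degrees of lengthwise; shelf level within 2.5 mrad, bubble within 3 mm of the middle (between the lines); the fingers press the level: 8 to 30 N between level and shelf, its own weight of 3 to 4 N included (all of step 2 and contact force between the fingers and level above 3 N and contact force between level and shelf between 8 and 30 N and linear speed of level below 0.01 m/s); the arm keeps its last pose, push and grip.
It fails at once if another thing on the bench is moved by more than 30 mm (distance of any of bottle, wax, knife, marker, pliers, spool from where it was at the start of the episode above 0.03 m).
It also fails if it takes over 72 s, if anything falls off the work surface, if the arm or the gripper's body presses on something with over 40 N, if the wrist force passes 120 N, or if a joint passes its speed limit or range.

## Robot

A 6-joint arm with a two-finger parallel gripper is mounted at the origin on the work surface. World frame = base frame: x ahead of the robot, y to its left, z up, the work surface at z = 0. Lengths are in m, angles in degrees, forces in N, time in s.
With the tool pointing down it reaches from about 0.3 to 0.75 m from the base axis. Payload 8.5 kg.
Tool frame: the origin (TCP) lies midway between the tips of the shut fingers; the grasp point (between the pads) lies 19 mm behind it; z points along the fingers, y is the direction in which the jaws open and shut (so a half turn about z gives the same grasp; the last joint's range is limited). The gripper opens to 85 mm and grips with 20 to 120 N. Pads are 22 mm wide; open, the fingers measure 114 mm over their backs; the gripper's body (76 mm by 85 mm) begins 54 mm behind the grasp point. The pads swing forward as they close: fully open they stand 13 mm farther back than shut.
Start: joints at [54.643, 21.807, 74.336, -0, 83.858, -12.336], TCP at [0.215, 0.506, 0.231] pointing down, gripper open.
Joint ranges: [-178.18, 178.18], [-50.72, 133.34], [12.68, 142.11], [-81.47, 261.47], [9.98, 163.14], [-165.26, 165.26]. Speed limits (degrees/s): [136.94, 136.94, 180, 180, 180, 180].

## Interface

Orientations are given as a 3x3 rotation matrix whose columns are the frame's x, y, z axes.
In Python, from rig import env, viewer, ticket gives the robot as it stands. The module is installed in compiled form; this text tells all that it offers.
- The arm moves only by the shell command python3 -m pendant 'ROWS' [FORCE]. ROWS is JSON, a list of rows, each a list of 3 entries, a list of its own where there are three numbers: the shift along the world's x, y, z in mm, then the turn about the world's z in rad, then the opening, from -1 (shut) to 1 (fully open). A call has 1 to 12 rows; each row shifts and turns the pose as measured when the row begins; what a row does not reach is not made up. A row lasts 1/8 s, in which the tool goes at most 62.5 mm and 10.7 degrees, less where a joint would pass 70% of its speed; a pose out of reach is approached as far as the arm can. A call with a gripper value outside its range is refused whole. The fingers move at their own pace and stop on an object; FORCE is the grip in N (left out, the last holds). Time passes only in rows, so rows that do not move let the fingers close. It gives the time, the measured TCP pose, the force and the opening at its end, in the units of the state.
- env.observe(): the state, without advancing time (a new reading comes with each control period).
- viewer.get_image(name): name is "scene" or "top" or "wrist"; returns (picture, depth): 480x640x3 uint8, red, green, blue; 480x640 float32, m along the optical axis (not along the pixel's ray), 0 where there is no reading.
- viewer.camera_params(name): a dict with "fx", "fy", "cx", "cy" (pixels), "rvec" (rotation vector, rad) and "tvec" (3), from world to camera coordinates, as OpenCV has them; the wrist camera has in their place "T_tool_cam" (4x4, takes a point from camera to tool coordinates, whose origin is the TCP and whose axes are the flange's). Camera axes: x right, y down, z forward; pixel columns grow to the right and rows downward; lengths in m; the calibration is good to about 2 mm. A picture is of the moment at which its call begins: read the wrist's pose just before it. camera_params takes no time and is no camera call.
- ticket.close_job(): hands the job in, once; it reports no verdict.
The state is a dict: "time_s": time; "q": joint angles; "qvel": joint speeds; "joint_efforts": joint torques, N m; "position": TCP position; "tool_rot": TCP orientation; "ft_force": force on the tool from outside, world axes, zero at the start; "wrist_torque": the same for the moment, N m; "grip_width": finger opening in m.
Only numpy, scipy, OpenCV 4.12 (cv2) and the standard library are available. Lean on these libraries where they do the work, as an engineer would, in place of code of your own. Each camera call takes 0.05 s, during which the arm holds its last target. There are 200 camera calls.

## Working session

There is one attempt and no reset: what is moved stays moved. The work goes in short steps, Python scripts to look and compute and a shell command to move; the robot and the scene stay as the last step left them, time stands still between calls to the robot, and variables do not carry over. Pictures are saved under pics/ and viewed, about 8 in all and at most 12, crops included, and the job is handed in when it is done.

```bash
mkdir -p pics
cat > h.py <<'E'
import numpy as np, cv2
from rig import env, viewer, ticket
def cam(name):
    s=env.observe(); p=viewer.camera_params(name); img,d=viewer.get_image(name)
    if "rvec" in p:
        R=cv2.Rodrigues(np.array(p["rvec"],float))[0]; T=np.eye(4); T[:3,:3]=R.T; T[:3,3]=-R.T@np.array(p["tvec"]).ravel()
    else:
        W=np.eye(4); W[:3,:3]=s["tool_rot"]; W[:3,3]=s["position"]; T=W@np.array(p["T_tool_cam"])
    v,u=np.mgrid[:480,:640]
    c=np.stack([(u-p["cx"])/p["fx"]*d,(v-p["cy"])/p["fy"]*d,d],-1)
    P=c@T[:3,:3].T+T[:3,3]; P[d==0]=np.nan
    return img,P
def save(n,img): cv2.imwrite(f"pics/{n}.png",img[...,::-1])
E
python3 - <<'E'
from h import *
a,P=cam("top"); b,Q=cam("scene"); np.savez("top.npz",a=a,P=P); np.savez("scene.npz",a=b,P=Q)
save("top",a); save("scene",b); print(env.observe())
E
```

```text
{'time_s': 0.1, 'q': array([ 5.46442759e+01,  2.18378351e+01,  7.43799837e+01, -5.72514590e-04,
        8.38590137e+01, -1.23360172e+01]), 'qvel': array([ 0.00938193, -0.07694364, -0.18729864,  0.04815864, -0.05463036,
       -0.09817649]), 'joint_efforts': array([ 2.99639287e-03, -4.49224699e+01, -2.31654865e+01, -2.45980236e-04,
        3.69881818e-03, -5.24928998e-05]), 'position': array([0.21492281, 0.50597528, 0.23076943]), 'tool_rot': array([[-9.20370722e-01,  3.91046219e-01, -7.67856634e-04],
       [ 3.91046875e-01,  9.20370106e-01, -1.09941855e-03],
       [ 2.76788826e-04, -1.31214058e-03, -9.99999101e-01]]), 'ft_force': array([ 0.10152484, -0.035162  , -0.49759954]), 'wrist_torque': array([0.02245194, 0.0008469 , 0.01447729]), 'grip_width': 0.08546160178688833}
```

View pics/top.png

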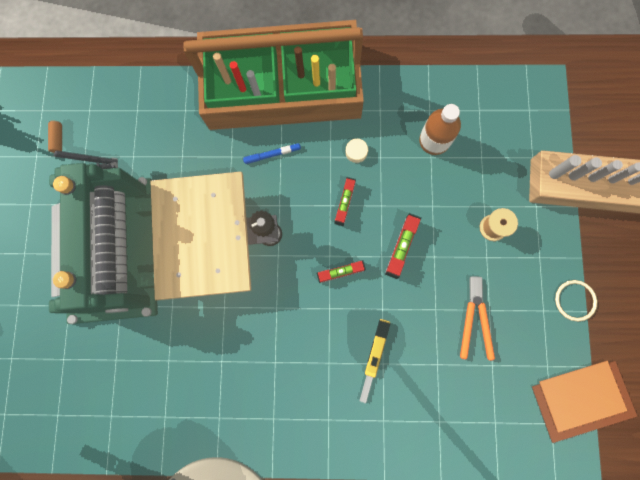

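View pics/scene.png

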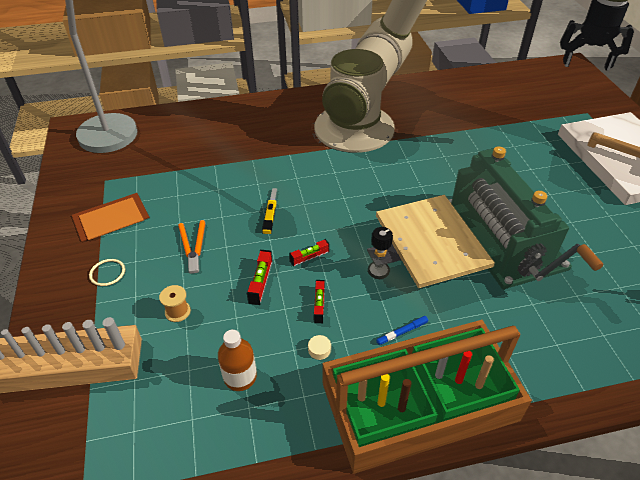

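The top view shows the large level at about (403,245), with two smaller look-alikes at (345,200) and (340,271). The shelf is at about (200,235), the knob at (262,223) and the splitter to the left of the shelf. Next I measure them.

Run:
```python
from h import *
z=np.load("top.npz");a=z["a"];P=z["P"]
h=cv2.cvtColor(a,cv2.COLOR_RGB2HSV)
def rect(n,m,box):
    x0,y0,x1,y1=box; k=np.zeros(m.shape,bool);k[y0:y1,x0:x1]=1;k&=m&np.isfinite(P[...,2])
    q=P[k]; r=cv2.minAreaRect(q[:,:2].astype(np.float32)); b=cv2.boxPoints(r)
    print(n,len(q),"c",np.round(r[0],4),"size",np.round(r[1],4),"box",np.round(b,3).tolist(),"z",np.round(np.percentile(q[:,2],[5,50,95]),4)); return q
Z=P[...,2]
for n,b in (("L",(375,205,432,285)),("s1",(325,170,365,230)),("s2",(305,250,375,295))): rect(n,Z>0.02 if n!="L" else Z>0.030,b)
sh=(h[...,0]>8)&(h[...,0]<30)&(h[...,1]>40)&(h[...,2]>120)&(Z>0.05)&(Z<0.085)
q=rect("shelf",sh,(145,165,255,305))
A=np.c_[q[:,:2],np.ones(len(q))]; print(np.linalg.lstsq(A,q[:,2],rcond=None)[0])
k=rect("knob",(Z>0.095)&(Z<.14),(242,200,290,250))
print(P[100,300],P[240,60], P[440,300])
for n,(u,v) in dict(wax=(357,150),mk=(272,153),bot=(450,113),spool=(500,222),knife=(375,350)).items(): print(n,P[v,u].round(3))
```

```text
L 674 c [ 0.4978 -0.3388] size [0.0245 0.1214] box [[0.43700000643730164, -0.328000009059906], [0.550000011920929, -0.3720000088214874], [0.5590000152587891, -0.3490000069141388], [0.44600000977516174, -0.3059999942779541]] z [0.0319 0.035  0.0377]
s1 359 c [ 0.585  -0.2297] size [0.0183 0.0909] box [[0.5389999747276306, -0.22699999809265137], [0.6269999742507935, -0.25], [0.6309999823570251, -0.23199999332427979], [0.5429999828338623, -0.20900000631809235]] z [0.023  0.026  0.0286]
s2 385 c [ 0.4492 -0.2223] size [0.0184 0.0906] box [[0.42800000309944153, -0.1809999942779541], [0.453000009059906, -0.2680000066757202], [0.4699999988079071, -0.2630000114440918], [0.44600000977516174, -0.17599999904632568]] z [0.0226 0.026  0.0286]
shelf 11214 c [0.5098 0.0347] size [0.2203 0.1706] box [[0.39100000262260437, 0.1080000028014183], [0.4099999964237213, -0.06199999898672104], [0.6290000081062317, -0.03799999877810478], [0.6100000143051147, 0.13199999928474426]] z [0.0664 0.0689 0.0713]
[7.01222047e-06 8.60786136e-03 6.85376601e-02]
knob 497 c [ 0.5224 -0.0847] size [0.0416 0.0409] box [[0.49399998784065247, -0.09000000357627869], [0.5270000100135803, -0.11400000005960464], [0.5509999990463257, -0.07999999821186066], [0.5180000066757202, -0.0560000017285347]] z [0.1027 0.1169 0.1193]
[ 0.77326871 -0.14279821  0.05734354] [0.48004649 0.22666369 0.16864377] [ 0.14318596 -0.15008483 -0.00308968]
wax [ 0.687 -0.254  0.019]
mk [ 0.683 -0.085  0.012]
bot [ 0.71  -0.407  0.134]
spool [ 0.537 -0.511  0.054]
knife [ 0.305 -0.286  0.014]
```

```bash
python3 -m pendant '[[[0,0,50],0,1],[[15,-52,0],0.03,1],[[18,-56,0],0,1],[[18,-56,0],0,1],[[18,-56,0],0,1],[[18,-56,0],0,1],[[18,-56,0],0,1],[[18,-56,0],0,1],[[18,-56,0],0,1],[[18,-56,0],0,1],[[18,-56,0],0,1],[[18,-56,0],0,1]]' 60
```

```text
time_s: 1.6
position: [0.4103, -0.1231, 0.2797]
tool_rot: [[-0.934, 0.357, -0.0], [0.357, 0.934, -0.003], [-0.001, -0.003, -1.0]]
ft_force: [1.2, 0.7, 0.4]
grip_width: 0.0855
```

```bash
python3 -m pendant '[[[22,-54,-10],0,1],[[22,-54,-20],0,1],[[22,-54,-20],0,1],[[20,-50,-40],0,1],[[0,0,0],0,1],[[0,0,0],0,1]]'
python3 - <<'E'
from h import *
s=env.observe(); print(s["position"],np.degrees(np.arctan2(s["tool_rot"][1][1],s["tool_rot"][0][1])))
a,P=cam("wrist"); save("w1",a)
Z=P[...,2]; 
k=(Z>.03)&(Z<.042)&(np.hypot(P[...,0]-.498,P[...,1]+.339)<.075)
q=P[k]; r=cv2.minAreaRect(q[:,:2].astype(np.float32)); print(len(q),r,cv2.boxPoints(r).round(3).tolist(),np.median(q[:,2]))
E
```

```text
time_s: 2.35
position: [0.4947, -0.3383, 0.1891]
tool_rot: [[-0.932, 0.361, -0.002], [0.361, 0.932, -0.001], [0.001, -0.001, -1.0]]
ft_force: [-0.5, 1.9, -0.1]
grip_width: 0.0855
[ 0.4946681  -0.33825779  0.18907919] 68.81002136360725
2706 ((0.49887487292289734, -0.3386964201927185), (0.024477414786815643, 0.12098166346549988), 69.06495666503906) [[0.43799999356269836, -0.32899999618530273], [0.5509999990463257, -0.3720000088214874], [0.5600000023841858, -0.3490000069141388], [0.44699999690055847, -0.3059999942779541]] 0.03557662984987467
```

View pics/w1.png

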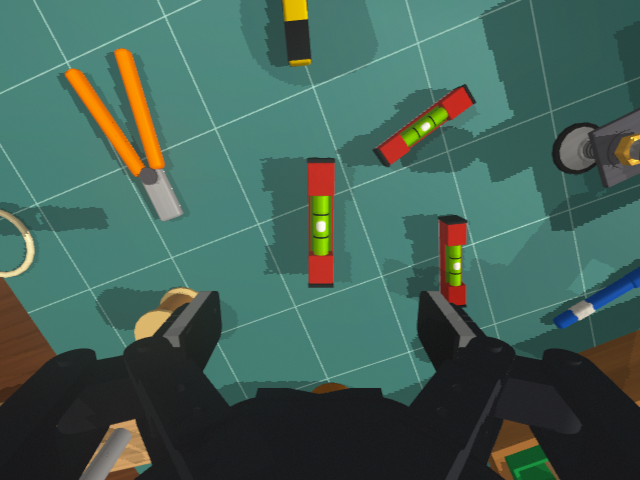

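The wrist view shows the level at (321,222), between the fingers and aligned with them, and my measured pose agrees with this. The small look-alike at (453,260) is clear of the fingers.

```bash
python3 -m pendant '[[[4,0,-50],0,0.3],[[0,0,-50],0,0.3],[[0,0,-45],0,0.3],[[0,0,-25],0,0.3],[[0,0,-12],0,0.3],[[0,0,0],0,0.3]]'
```

```text
time_s: 3.15
position: [0.5009, -0.3341, 0.012]
tool_rot: [[-0.935, 0.356, 0.009], [0.356, 0.935, -0.011], [-0.013, -0.007, -1.0]]
ft_force: [0.0, 0.2, 0.7]
grip_width: 0.0556
```

```bash
python3 -m pendant '[[[-2,-4,-5],0,0.3],[[0,0,0],0,0.3],[[0,0,0],0,-1],[[0,0,0],0,-1],[[0,0,0],0,-1],[[0,0,0],0,-1]]' 60
```

```text
time_s: 3.9
position: [0.5, -0.3392, 0.0104]
tool_rot: [[-0.935, 0.356, 0.014], [0.355, 0.935, -0.016], [-0.018, -0.01, -1.0]]
ft_force: [-0.1, -0.1, 0.1]
grip_width: 0.023
```

```bash
python3 -m pendant '[[[0,0,20],0,-1],[[0,0,50],0,-1],[[0,0,60],0,-1],[[0,30,50],-0.13,-1],[[0,50,0],-0.15,-1],[[0,50,0],-0.15,-1],[[0,50,0],-0.15,-1],[[0,50,0],-0.15,-1],[[0,50,0],-0.15,-1],[[0,50,0],-0.15,-1],[[0,30,0],-0.06,-1],[[0,0,0],0,-1]]'
python3 - <<'E'
from h import *
s=env.observe(); print(s["position"],s["tool_rot"].round(3).tolist(),np.degrees(np.arctan2(s["tool_rot"][1][1],s["tool_rot"][0][1])),s["ft_force"])
E
```

```text
time_s: 5.4
position: [0.4937, 0.0337, 0.1898]
tool_rot: [[-0.079, 0.997, -0.009], [0.997, 0.079, -0.01], [-0.009, -0.01, -1.0]]
ft_force: [-0.6, 0.7, -3.4]
grip_width: 0.0231
[0.49374832 0.03371139 0.18975675] [[-0.079, 0.997, -0.009], [0.997, 0.079, -0.01], [-0.009, -0.01, -1.0]] 4.538070211685856 [-0.58636953  0.66915862 -3.42236167]
```

```bash
python3 -m pendant '[[[15,11,-20],0.03,-1],[[0,0,-40],0,-1],[[0,0,-30],0,-1],[[0,0,0],0,-1],[[0,0,0],0,-1]]'
```

```text
time_s: 6.02
position: [0.5095, 0.0419, 0.0979]
tool_rot: [[-0.111, 0.994, -0.008], [0.994, 0.111, -0.011], [-0.01, -0.009, -1.0]]
ft_force: [0.1, -1.2, -3.8]
grip_width: 0.023
```

```bash
python3 -m pendant '[[[0,2,-10],0,-1],[[0,0,-5],0,-1],[[0,0,-2],0,-1],[[0,0,0],0,-1]]'
```

```text
time_s: 6.52
position: [0.5106, 0.0435, 0.082]
tool_rot: [[-0.111, 0.994, -0.004], [0.994, 0.111, -0.012], [-0.011, -0.005, -1.0]]
ft_force: [-1.0, 0.1, -4.7]
grip_width: 0.0231
```

```bash
python3 -m pendant '[[[0,0,-2],0,-1],[[0,0,-1],0,-1],[[0,0,0],0,-1]]'
```

```text
time_s: 6.9
position: [0.5108, 0.0435, 0.08]
tool_rot: [[-0.111, 0.994, -0.003], [0.994, 0.111, -0.012], [-0.012, -0.004, -1.0]]
ft_force: [0.2, -0.4, -2.7]
grip_width: 0.0229
```

```bash
python3 -m pendant '[[[0,0,-1],0,-1],[[0,0,0],0,-0.1],[[0,0,0],0,0.1],[[0,0,0],0,0.1],[[0,0,30],0,0.2],[[0,0,40],0,0.2],[[0,0,40],0,0.2],[[0,0,30],0,0.2],[[0,0,0],0,0.2],[[0,0,0],0,0.2]]'
cat >> h.py <<'E'
C=np.array([.5098,.0347]); U=np.array([-.111,.994]); V=np.array([.994,.111])
def bubble(name,tag=None):
    a,P=cam(name); h=cv2.cvtColor(a,cv2.COLOR_RGB2HSV)
    d=P[...,:2]-C; y=d@U; x=d@V
    top=(P[...,2]>.092)&(P[...,2]<.12)&(abs(y)<.09)&(abs(x)<.05)
    q=np.c_[x[top],y[top]]
    r=cv2.minAreaRect(q.astype(np.float32)) if len(q)>9 else None
    lv=np.array([0,0]) if r is None else np.array(r[0])
    near=top&(abs(x-lv[0])<.008)&(abs(y-lv[1])<.032)
    g=near&(h[...,0]>30)&(h[...,0]<75)&(h[...,1]>120)
    w=near&(h[...,1]<90)&(h[...,2]>150)
    k=near&(h[...,2]<70)
    print(name,"level rect",r,"green",g.sum(),np.median(y[g]),(y[g].min()+y[g].max())/2,"white",w.sum(),y[w].mean(),"black",k.sum(),y[k].mean())
    print(" bubble mm rel mid(+hinge): vs rect %.1f vs green ends %.1f vs black %.1f"%tuple(1e3*(y[w].mean()-np.array([lv[1],(y[g].min()+y[g].max())/2,y[k].mean()]))))
    if tag: save(tag,a)
E
python3 - <<'E'
from h import *
s=env.observe(); print(s["position"]); 
for n in("wrist","top","scene"):
  try: bubble(n,"b0"+n)
  except Exception as e: print(n,e)
E
```

```text
time_s: 8.15
position: [0.5107, 0.0435, 0.2232]
tool_rot: [[-0.111, 0.994, -0.002], [0.994, 0.111, -0.012], [-0.012, -0.004, -1.0]]
ft_force: [0.2, 0.1, -0.1]
grip_width: 0.0513
[0.51074604 0.04345919 0.22317374]
wrist level rect ((0.0027989735826849937, 0.010594971477985382), (0.12100915610790253, 0.024551983922719955), 89.66741943359375) green 1037 0.010084905874917435 0.010738793279507816 white 111 0.020475148325090883 black 6 0.01797390641469688
 bubble mm rel mid(+hinge): vs rect 9.9 vs green ends 9.7 vs black 2.5
top level rect ((0.002110294997692108, 0.004193667322397232), (0.10950470715761185, 0.024515043944120407), 89.53219604492188) green 223 0.005663751122588271 0.009795810607105453 white 30 0.019443806292622504 black 0 nan
 bubble mm rel mid(+hinge): vs rect 15.3 vs green ends 9.6 vs black nan
scene level rect ((0.004258057102560997, 0.011279430240392685), (0.12237349152565002, 0.028295546770095825), 89.3655776977539) green 176 0.012356489048758822 0.012831207156947973 white 12 0.021557497508354274 black 13 0.02223739200903535
 bubble mm rel mid(+hinge): vs rect 10.3 vs green ends 8.7 vs black -0.7h.py:26: RuntimeWarning: Mean of empty slice.
  print(name,"level rect",r,"green",g.sum(),np.median(y[g]),(y[g].min()+y[g].max())/2,"white",w.sum(),y[w].mean(),"black",k.sum(),y[k].mean())
  ret = ret.dtype.type(ret / rcount)
h.py:27: RuntimeWarning: Mean of empty slice.
  print(" bubble mm rel mid(+hinge): vs rect %.1f vs green ends %.1f vs black %.1f"%tuple(1e3*(y[w].mean()-np.array([lv[1],(y[g].min()+y[g].max())/2,y[k].mean()]))))
```

View pics/b0wrist.png

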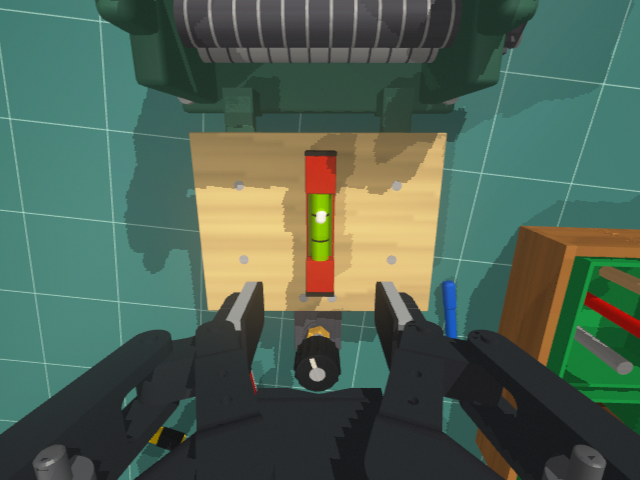

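The wrist view shows the level on the board, lengthwise and near the middle. The bubble at (320,216) is off towards the hinge and crosses the black line there. The knob is at (317,365). The bubble offset is about +9.8 mm, so the knob needs roughly 2 rad clockwise.

```bash
python3 -m pendant '[[[3,-40,0],0,0.6],[[3,-45,0],0,0.6],[[3,-35,0],0,0.6],[[3,-5,0],0,0.6],[[0,0,0],0,0.6],[[0,0,0],0,0.6]]'
python3 - <<'E'
from h import *
bubble("top"); bubble("scene")
a,P=cam("wrist"); bubble("wrist","w2")
k=(P[...,2]>.105)&(P[...,2]<.125)&(np.hypot(P[...,0]-.523,P[...,1]+.085)<.03)
q=P[k]; print(len(q), cv2.minEnclosingCircle(q[:,:2].astype(np.float32)) if len(q)>5 else "")
E
```

```text
time_s: 9.05
position: [0.5218, -0.0828, 0.2189]
tool_rot: [[-0.114, 0.993, -0.01], [0.993, 0.114, -0.009], [-0.008, -0.011, -1.0]]
ft_force: [-0.3, 0.3, -0.7]
grip_width: 0.0684
  return _methods._mean(a, axis=axis, dtype=dtype,
  ret = ret.dtype.type(ret / rcount)
Traceback (most recent call last):
  File "h.py", line 26, in bubble
    print(name,"level rect",r,"green",g.sum(),np.median(y[g]),(y[g].min()+y[g].max())/2,"white",w.sum(),y[w].mean(),"black",k.sum(),y[k].mean())
                                                               ~~~~~~~~^^
ValueError: zero-size array to reduction operation minimum which has no identity
```

```bash
python3 - <<'E' 2>/dev/null
from h import *
for n in("scene","wrist"):
  try: bubble(n)
  except Exception as e: print(n,e)
a,P=cam("wrist")
k=(P[...,2]>.112)&(P[...,2]<.125)&(np.hypot(P[...,0]-.523,P[...,1]+.085)<.03)
q=P[k]; print(len(q), cv2.minEnclosingCircle(q[:,:2].astype(np.float32)) if len(q)>5 else "")
E
python3 -m pendant '[[[1,-2,-50],0,0.6],[[0,0,-50],0,0.6],[[0,0,-20],0,0.6],[[0,0,0],0,0.6],[[0,0,0],0,0.6]]'
```

```text
scene level rect ((0.004379940219223499, 0.011105634272098541), (0.028755567967891693, 0.12187559902667999), 0.6432997584342957) green 178 0.010848132068578185 0.012175907418742055 white 12 0.0218361105498094 black 11 0.02183454912214342
 bubble mm rel mid(+hinge): vs rect 10.7 vs green ends 9.7 vs black 0.0
wrist level rect ((0.0028167199343442917, -0.0032771900296211243), (0.09183736145496368, 0.0244344063103199), 89.78455352783203) green 1274 0.004327447708258871 0.0058881721348904015 white 178 0.020120331832451363 black 44 0.007854399815484287
 bubble mm rel mid(+hinge): vs rect 23.4 vs green ends 14.2 vs black 12.3
2119 ((0.5234856605529785, -0.08339814841747284), 0.021518729627132416)
time_s: 9.88
position: [0.5239, -0.0837, 0.0983]
tool_rot: [[-0.116, 0.993, -0.004], [0.993, 0.116, -0.011], [-0.011, -0.005, -1.0]]
ft_force: [0.3, 1.3, -0.5]
grip_width: 0.0683
```

```bash
python3 -m pendant '[[[0,0,-12],0,0.6],[[0,0,0],0,0.3],[[0,0,0],0,-0.3],[[0,0,0],0,-1],[[0,0,0],0,-1],[[0,0,0],0,-1]]' 50
```

```text
time_s: 10.62
position: [0.5226, -0.084, 0.0879]
tool_rot: [[-0.117, 0.993, -0.006], [0.993, 0.117, -0.013], [-0.012, -0.007, -1.0]]
ft_force: [-0.7, -0.4, -2.0]
grip_width: 0.0389
```

Gripped. Next I turn it clockwise.

```bash
python3 -m pendant '[[[0,0,0],-0.15,-1],[[0,0,0],-0.17,-1],[[0,0,0],-0.17,-1],[[0,0,0],-0.17,-1],[[0,0,0],-0.17,-1],[[0,0,0],-0.17,-1],[[0,0,0],-0.17,-1],[[0,0,0],0,-1]]'
cat > m.py <<'E'
from h import *
s=env.observe(); print(s["position"].round(4),"jaw",np.degrees(np.arctan2(s["tool_rot"][1][1],s["tool_rot"][0][1])),s["ft_force"].round(1),s["q"].round(1))
for n in("scene","wrist","top"):
  try: bubble(n)
  except Exception as e: print(n,e)
E
python3 m.py 2>/dev/null
```

```text
time_s: 11.62
position: [0.5218, -0.0834, 0.0879]
tool_rot: [[0.885, 0.465, -0.016], [0.465, -0.885, 0.002], [-0.013, -0.009, -1.0]]
ft_force: [-1.7, -0.0, -0.9]
grip_width: 0.0385
[ 0.5218 -0.0834  0.0879] jaw -62.27960273701314 [-1.7 -0.  -0.9] [-21.8  28.7  89.3  -0.3  62.9  40.6]
scene level rect ((0.0038220183923840523, -0.008116006851196289), (0.028574544936418533, 0.16331899166107178), 0.21926385164260864) green 118 0.0034811088049704255 0.0046990153095592254 white 12 0.017002251797594677 black 6 0.008957546072956119
 bubble mm rel mid(+hinge): vs rect 25.1 vs green ends 12.3 vs black 8.0
wrist level rect ((0.0029684463515877724, -0.03252042457461357), (0.11498860269784927, 0.02553047612309456), 89.6080093383789) green 1593 -0.00805234956482882 -0.00889496975731583 white 0 nan black 614 -0.048325124448390065
 bubble mm rel mid(+hinge): vs rect nan vs green ends nan vs black nan
top zero-size array to reduction operation minimum which has no identity
```

```bash
sed -i 's/    near=/    lv=np.array([.003,.0108])\n    near=/' h.py
python3 -m pendant '[[[0,0,0],-0.15,-1],[[0,0,0],-0.17,-1],[[0,0,0],-0.17,-1],[[0,0,0],-0.15,-1],[[0,0,0],0,-1],[[0,0,0],0,-1],[[0,0,0],0,-1],[[0,0,0],0,-1],[[0,0,0],0,-1],[[0,0,0],0,-1],[[0,0,0],0,-1]]'
python3 m.py 2>/dev/null
```

```text
time_s: 13.15
position: [0.5218, -0.0829, 0.0879]
tool_rot: [[0.989, -0.151, -0.012], [-0.151, -0.989, 0.011], [-0.014, -0.009, -1.0]]
ft_force: [-1.3, 0.1, -1.1]
grip_width: 0.0391
[ 0.5218 -0.0829  0.0879] jaw -98.66553207763165 [-1.3  0.1 -1.1] [-22.   28.7  89.4   0.4  62.8  76.4]
scene level rect ((0.004209700971841812, -0.008450888097286224), (0.16273468732833862, 0.03034031204879284), 89.08802032470703) green 170 0.012483544868572994 0.012739245169777926 white 11 0.013064944828144855 black 14 0.024091778702855896
 bubble mm rel mid(+hinge): vs rect 2.3 vs green ends 0.3 vs black -11.0
wrist level rect ((0.010656826198101044, -0.023290619254112244), (0.02317710407078266, 0.13346260786056519), 6.671223163604736) green 2813 0.006025387912002598 0.010724712001223945 white 298 0.010697964896936139 black 111 0.011818257959536478
 bubble mm rel mid(+hinge): vs rect -0.1 vs green ends -0.0 vs black -1.1
top zero-size array to reduction operation minimum which has no identity
```

The bubble now reads about 0 mm from the wrist view. I release the knob, rise and check again.

```bash
python3 -m pendant '[[[0,0,0],0,0],[[0,0,0],0,0.2],[[0,0,0],0,0.3],[[0,0,20],0,0.3],[[0,0,50],0,0.3],[[0,0,40],0.1,-0.5],[[0,40,0],0.15,-1],[[-5,40,0],0,-1],[[0,10,0],0,-1],[[0,0,0],0,-1],[[0,0,0],0,-1],[[0,0,0],0,-1]]'
sed -i 's/bubble(n)/bubble(n,"c_"+n)/' m.py; python3 m.py 2>/dev/null
```

```text
time_s: 14.8
position: [0.5177, 0.0066, 0.2021]
tool_rot: [[0.995, 0.103, -0.012], [0.103, -0.995, 0.006], [-0.011, -0.007, -1.0]]
ft_force: [-0.2, 0.2, -0.3]
grip_width: -0.0001
[0.5177 0.0066 0.2021] jaw -84.0857991610167 [-0.2  0.2 -0.3] [-12.5  20.3  81.9   0.2  78.6  71.6]
scene level rect ((0.0036517689004540443, 0.01212722435593605), (0.12456534802913666, 0.02765205316245556), 89.56392669677734) green 169 0.011431431110659349 0.01197127585572739 white 12 0.013088578562620605 black 12 0.022751187625065245
 bubble mm rel mid(+hinge): vs rect 2.3 vs green ends 1.1 vs black -9.7
wrist level rect ((0.00327116996049881, 0.011585544794797897), (0.12099974602460861, 0.025113193318247795), 89.61903381347656) green 1260 0.010226541798915708 0.01128020582788164 white 124 0.011400702025483591 black 5 0.01747613319300887
 bubble mm rel mid(+hinge): vs rect 0.6 vs green ends 0.1 vs black -6.1
top level rect ((0.0024480409920215607, 0.001995611935853958), (0.10480184853076935, 0.0250676479190588), 89.62322998046875) green 228 0.011451603555351634 0.01103446840824672 white 30 0.010655691649773322 black 0 nan
 bubble mm rel mid(+hinge): vs rect -0.1 vs green ends -0.4 vs black nan
```

View pics/c_wrist.png

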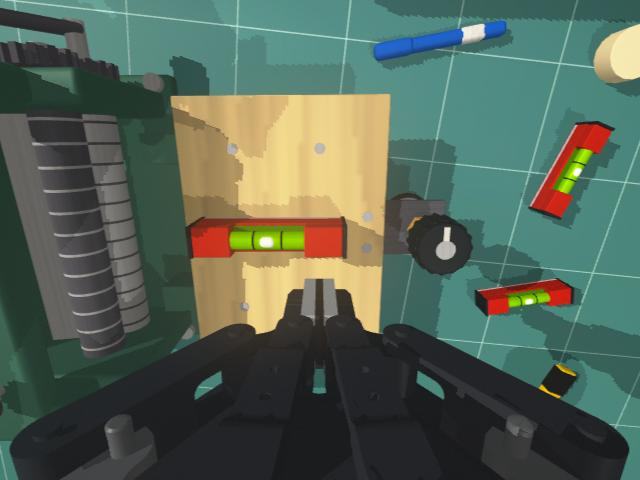

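The wrist view shows the bubble at (267,241), centred between the lines at about (252) and (282), and all three cameras agree within about 2 mm. Next I press on the foot-side end of the level, off the vial.

```bash
python3 -m pendant '[[[-2,1,-40],0,-1],[[0,0,-35],0,-1],[[0,0,-8],0,-1],[[0,0,0],0,-1],[[0,0,0],0,-1]]'
```

```text
time_s: 15.58
position: [0.5172, 0.0066, 0.1196]
tool_rot: [[0.995, 0.102, -0.007], [0.102, -0.995, 0.005], [-0.006, -0.006, -1.0]]
ft_force: [-0.5, -0.0, -0.1]
grip_width: -0.0002
```

```bash
python3 -m pendant '[[[-1,1,-9],0,-1],[[0,0,-2],0,-1],[[0,0,-1],0,-1],[[0,0,0],0,-1]]'
```

```text
time_s: 16.08
position: [0.5169, 0.0076, 0.1085]
tool_rot: [[0.995, 0.102, -0.003], [0.102, -0.995, 0.004], [-0.003, -0.005, -1.0]]
ft_force: [0.1, 0.1, 1.1]
grip_width: 0.0001
```

```bash
python3 -m pendant '[[[0,0,-1],0,-1],[[0,0,-1],0,-1],[[0,0,-1],0,-1]]'; python3 -m pendant '[[[0,0,-1],0,-1]]'
```

```text
time_s: 16.45
position: [0.5171, 0.0076, 0.106]
tool_rot: [[0.995, 0.102, -0.002], [0.102, -0.995, 0.004], [-0.002, -0.004, -1.0]]
ft_force: [-2.6, 0.9, 10.1]
grip_width: -0.0001
time_s: 16.58
position: [0.5173, 0.0075, 0.106]
tool_rot: [[0.995, 0.102, -0.001], [0.102, -0.995, 0.004], [-0.001, -0.004, -1.0]]
ft_force: [-5.0, 1.0, 15.4]
grip_width: 0.0
```

```bash
python3 -m pendant '[[[-1,0,0.3],0,-1]]';  python3 -m pendant '[[[-0.5,0,-0.3],0,-1]]'
```

```text
time_s: 16.7
position: [0.5163, 0.0076, 0.1065]
tool_rot: [[0.995, 0.102, -0.001], [0.102, -0.995, 0.004], [-0.001, -0.004, -1.0]]
ft_force: [0.8, 0.2, -0.5]
grip_width: -0.0001
time_s: 16.82
position: [0.5158, 0.0076, 0.1062]
tool_rot: [[0.995, 0.102, -0.001], [0.102, -0.995, 0.004], [-0.001, -0.004, -1.0]]
ft_force: [0.2, -0.1, -0.1]
grip_width: -0.0001
```

```bash
python3 -m pendant '[[[0,0,-0.8],0,-1]]';  python3 -m pendant '[[[-0.3,0,-0.7],0,-1]]'
```

```text
time_s: 16.95
position: [0.5159, 0.0075, 0.106]
tool_rot: [[0.995, 0.102, -0.0], [0.102, -0.995, 0.004], [0.0, -0.004, -1.0]]
ft_force: [-3.7, 0.4, 14.0]
grip_width: -0.0001
time_s: 17.08
position: [0.5158, 0.0075, 0.106]
tool_rot: [[0.995, 0.102, 0.001], [0.102, -0.995, 0.004], [0.001, -0.003, -1.0]]
ft_force: [-2.1, 0.3, 9.2]
grip_width: 0.0001
```

```bash
python3 m.py 2>/dev/null; python3 -c "
from h import *
for i in range(12): cam('scene')
print(env.observe()['ft_force'],env.observe()['time_s'])
bubble('wrist')
bubble('wrist','p2'); s=env.observe(); print(s['ft_force'],s['position'])"
```

```text
[0.5158 0.0075 0.106 ] jaw -84.12498839886999 [-2.1  0.3  9.2] [-12.4  25.9  90.8   0.2  63.3  71.6]
scene level rect ((0.0037533389404416084, 0.01218915730714798), (0.12324314564466476, 0.028061335906386375), 89.5301742553711) green 155 0.014862971709588795 0.01265149413046309 white 12 0.013556924516640022 black 11 0.014425671325499252
 bubble mm rel mid(+hinge): vs rect 2.8 vs green ends 0.9 vs black -0.9
wrist level rect ((0.003520752303302288, 0.011691726744174957), (0.12135986238718033, 0.025370663031935692), 89.6296157836914) green 3184 0.01278908410471589 0.011469294295659438 white 291 0.011609920400055375 black 160 0.002494939848584099
 bubble mm rel mid(+hinge): vs rect 0.8 vs green ends 0.1 vs black 9.1
top level rect ((-0.003665938740596175, -0.026970647275447845), (0.046883173286914825, 0.01279313862323761), 89.15055084228516) green 10 -0.011875798807728072 -0.012171909157913618 white 0 nan black 0 nan
 bubble mm rel mid(+hinge): vs rect nan vs green ends nan vs black nan
[-1.99631955  2.17829481  9.49835202] 17.825
wrist level rect ((0.0035128947347402573, 0.01192941889166832), (0.12179475277662277, 0.0254202950745821), 89.6135025024414) green 3152 0.012413340748969888 0.0114253425839804 white 291 0.011618284693688797 black 166 0.0014504694775367417
 bubble mm rel mid(+hinge): vs rect 0.8 vs green ends 0.2 vs black 10.2
wrist level rect ((0.0035171229392290115, 0.011690381914377213), (0.1213110089302063, 0.02527470514178276), 89.43355560302734) green 3182 0.012126072343924675 0.011264950433119841 white 293 0.011600037218982303 black 155 0.002578002320955172
 bubble mm rel mid(+hinge): vs rect 0.8 vs green ends 0.3 vs black 9.0
[-3.18538755  0.04938797  8.89303352] [0.51578302 0.00755262 0.10598439]
```

View pics/p2.png

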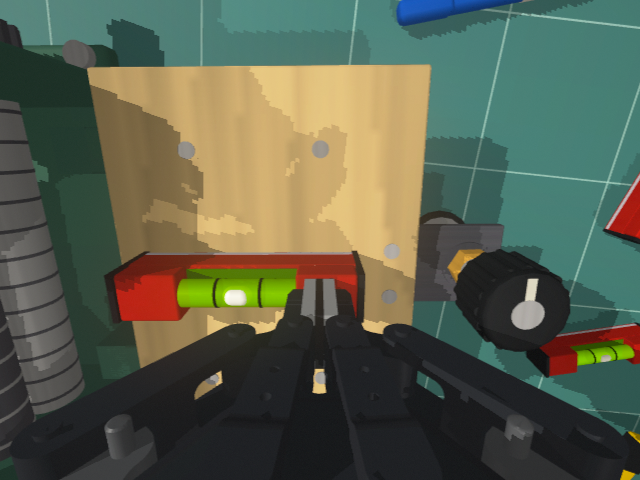

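The wrist view shows the fingertips at (318,290) pressing on the level. The bubble at (235,297) sits midway between the black lines at (210) and (259), and the push holds steady at about 9 N. I hand the job in.

```bash
python3 -c "
from rig import ticket; print(ticket.close_job())"
```

```text
the job is handed in; nothing more can be done
None
```

The job is handed in with the bubble between the lines and the arm still pressing on the level. The interface gave no verdict, so this rests on my own checks.

**What I did:**
- I stood the 120 mm red level lengthwise on the shelf, about 11 mm towards the hinge from the board's middle. Its bubble read about 10 mm off towards the hinge, outside the lines.
- I turned the knob about 1.84 rad clockwise with the level standing there, then let go of the knob.
- I pressed with shut fingers on the end of the level nearest the foot, clear of the vial.

**Last checks, at about 18 s on the clock:**
- **Push:** it held steady at about 9 N downward over roughly 0.9 s. With the level's weight that makes about 12 to 13 N on the shelf. There was also 2 to 3 N of sideways force.
- **Bubble:** the wrist camera put it 0.1 to 0.8 mm from the middle. The coarser scene camera, with only about 12 bubble pixels, read 0.9 to 2.8 mm depending on the reference. Both are within the 3 mm limit.
- **Top camera:** the arm blocked its view during pressing. Before pressing it read within 0.4 mm.
- **Shelf slope:** I did not measure it separately; I judged it from the bubble.

While setting the push, the force peaked once at 15.4 N and contact was lost briefly before I settled it. I touched nothing else on the bench knowingly, but took no final measurement of the other things.

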